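# Start a leaning coach screw square with a box driver

### The arm

A 6-joint arm with a two-finger parallel gripper is mounted at the origin on the work surface. World frame = base frame: x ahead of the robot, y to its left, z up, the work surface at z = 0. Lengths are in m, angles in rad, forces in N, time in s.
With the tool pointing down it reaches from about 0.375 to 0.9 m from the base axis. Payload 3.1 kg.
Tool frame: the origin (TCP) lies between the finger pads; the fingertips stand 22 mm ahead of it and the grasp point (between the pads) lies 3 mm ahead of it; z points along the fingers, y is the line along which they close (so a half turn about z gives the same grasp; the last joint's range is limited). The gripper opens to 87 mm and grips with 3 to 60 N. Pads are 19 mm wide; open, the fingers measure 117 mm over their backs; the gripper's body (75 mm by 190 mm) begins 51 mm behind the grasp point.
Start: joints at [1.044, 0.527, 1.433, -0, 1.181, -0.178], TCP at [0.214, 0.587, 0.245] pointing down, gripper open.
Joint ranges: [-3.08, 3.08], [-0.75, 2.2], [0.22, 2.44], [-1.43, 4.57], [0, 2.65], [-2.85, 2.85]. Speed limits (rad/s): [2.79, 2.79, 3.14, 3.14, 3.14, 3.14].

### API

Orientations are given as a unit quaternion [x, y, z, w].
In Python, from rig import robot gives the robot as it stands.
- The arm moves only by the tool move_arm, never from a script. Its argument "series" is text: rows parted by semicolons, each of 6 numbers parted by spaces: the shift along the tool's x, y, z in mm, then the turn, a rotation vector about the tool's x, y, z in degrees. In form: dx dy dz ax ay az; .... A call has 1 to 8 rows; each row is the pose to reach, as a shift and turn from the pose commanded when the call began, along the tool's axes at that moment; what a row does not reach only later rows make up. A row lasts 1/12 s, in which the tool goes at most 41.7 mm and 7.16 degrees, less where a joint would pass 70% of its speed; a pose out of reach is approached as far as the arm can. A call with a gripper value outside its range is refused whole. "jaw" is the opening, from 0 (shut) to 1 (fully open), set as the call begins (left out, the last holds). The fingers move at their own pace and stop on an object; "newtons" is the grip in N (left out, the last holds). Time passes only in rows, so rows that repeat a pose let the fingers close. It gives the time, the measured TCP pose, the force, the opening and the grip force at its end, in the units of the state.
- robot.get_obs(): the state, without advancing time (a new reading comes with each control period).
- robot.camera(name): name is "scene" or "top" or "wrist"; returns a dict with "img" (400x640x3 uint8, red, green, blue), "mtx" (3x3 intrinsics, pixels), "distortion" ([k1, k2, p1, p2, k3] as OpenCV has them; the pictures are not rectified), "world_to_cam" (4x4, takes a point from world to camera coordinates). Camera axes: x right, y down, z forward; pixel columns grow to the right and rows downward; lengths in m; the calibration is good to about 2 mm. A picture is of the moment at which its call begins. There is no depth.
- robot.hand_in(): hands the job in; it is judged then, once.
Trained networks look in a picture, given as the dict that the camera call returned (one of the last four; its "shot" number tells which), for a name from the list of things; names that differ only in an ending like _2 or _b are one class to them, and where a whole thing is asked for, a point or a joint stands for the part that bears it (a point fixed in the world has none). Each returns a list of dicts, best first, with "p" (0 to 1); they miss things now and then, are a little off and sometimes report something else, mostly with a low value. They report only what shows in the picture. A call takes as long as a camera call.
- robot.search_frame(picture, thing): "xyz" ([x, y, z] in m, in world coordinates, good to about 4 mm: the middle of the surface that is visible of it).
- robot.tip_of(picture, thing): "xyz" ([x, y, z] in m, in world coordinates, good to about 4 mm: a listed point, or the origin of a listed thing).
The state is a dict: "time": time; "q": joint angles; "joint_velocities": joint speeds; "joint_torque": joint torques, N m; "position": TCP position; "tool_rot": TCP orientation; "ft_force": force on the tool from outside, world axes, zero at the start; "moment": the same for the moment, N m; "grip_width": finger opening in m; "grip_force": force on a finger pad.
Only numpy, scipy, OpenCV 4.12 (cv2) and the standard library are available. Lean on these libraries where they do the work, as an engineer would, in place of code of your own. Each camera call takes 0.05 s, during which the arm holds its last target. There are 200 camera calls.

### The job

One coach screw of the wire posts has only been poked into its hole and leans over: take the wooden-handled box driver from its slanted holster, seat its square socket over that screw's head and bring screw and driver upright before turning. Then start the screw with about half a turn clockwise (seen from above), keeping it upright. Leave the driver standing upright on the screw head, let go of it, and do not shift anything else on the bench.

Things in the scene. Friction and masses are not known exactly. Their poses are not given: they have to be found in the camera images.
- driver_grip (a point): box driver (300 g, 125 mm long), grip point: on its axis, half-way along its round wooden handle (34 mm diameter, 60 mm long). z runs along the driver from socket to handle end; x and y are square to the sides of its steel body. The body is 31 mm square from the mouth to 62 mm up; the handle runs from 65 to 125 mm above the mouth. It starts in the holster, leaning 0.44 rad from vertical
- driver_mouth (a point): centre of the driver's open end, 95 mm below driver_grip along its axis; same axes. The square socket is 21 mm wide and 15 mm deep with a 2 mm lead-in, so it slips over the 18 mm screw head in any of four quarter-turns (yaw slack about 10 degrees)
- holster: fixed slanted steel pocket on a wooden foot, 85 x 75 mm; origin under its centre. The pocket, 50 mm deep along its slant, leans 0.44 rad from vertical towards the holster's own -x and holds the driver with 2 to 4 mm of play; the driver comes out along its axis
- pilot (a point): point on the axis of the leaning screw's hole, at the top of the foot plate (36 mm above the bench), z up. The screw pivots here, leaning only along the plate's slot, which runs along this frame's x, up to 0.3 rad either way. A push of about 3 N at the head moves the lean; it stays where it is left
- foot: wire-post foot with the leaning screw: wooden block 75 x 155 x 30 mm under a steel plate, long side along y, fixed; origin under its centre, same axes as pilot. At the origin stands the wire post, 18 mm diameter, its top 175 mm above the bench. The leaning screw is at y = +55 mm, a second screw, already home, at y = -55 mm
- screw_head (a point): centre of the top face of the leaning screw's head; z is the screw's axis, x and y square to the head's sides. The head is 18 mm square and 14 mm high; its top lies 36 mm from the pilot point along the screw. It starts leaning 0.13 to 0.22 rad
- screw (a joint): clockwise turn of the leaning screw, rad: 0 at the start (head square to the foot), grows clockwise seen from above; it cannot be unscrewed below 0. It sinks about 1 mm per rad along its axis. Turning takes about 0.12 N m
- foot_b: the other wire-post foot: wooden block 75 x 155 mm with the same post (top 175 mm high) at its origin, under the centre of the block, and two screws already home, at y = +55 and -55 mm; long side along y. Fixed; nothing to do there
- mug_mid (a point): bystander, not to be shifted: terracotta mug, 76 mm wide, 85 mm high, handle on its +y side; this point is half-way up its middle
- jar_mid (a point): bystander, not to be shifted: tall amber glass bottle with a black cap, 64 mm diameter, 190 mm high; this point is half-way up its middle
- plaster_mid (a point): bystander, not to be shifted: plaster block 90 x 60 x 40 mm; this point is half-way up its middle
- bowl_mid (a point): bystander, not to be shifted: white bowl, 110 mm diameter, 50 mm high; this point is half-way up its middle
- strip_mid (a point): bystander, not to be shifted: wooden thickness strip 22 x 200 x 10 mm; this point is half-way up its middle
- scraper_mid (a point): bystander, not to be shifted: flat steel scraper with a wooden back, about 65 x 90 mm, 12 mm high; this point is half-way up its middle
- puck_mid (a point): bystander, not to be shifted: grey clay-weight disc, 64 mm diameter, 35 mm high; this point is half-way up its middle

How it is judged:
On the way, in this order (a step that is already met when the one before it is completed fails the run):
1. the driver's socket is seated over the leaning screw's head and both stand upright, before the screw is turned (z of driver_mouth in the frame of screw_head below -0.009 m and horizontal distance between driver_mouth and screw_head below 0.007 m and angle between screw_head's own z axis and vertical below 0.1 rad and angle between driver_mouth's own z axis and vertical below 0.12 rad and value of joint screw below 0.5 rad), for 0.2 s.
2. the screw has been turned about half a turn clockwise (value of joint screw above 2.3 rad), for 0.1 s.
At the end, for the whole second after the job is handed in: The screw has been turned 2.3 to 4.0 rad clockwise and stands within 0.10 rad of vertical; the driver still stands on it, its mouth at least 9 mm below the top of the head and within 7 mm sideways, within 0.12 rad of vertical, at rest (z of driver_mouth in the frame of screw_head below -0.009 m and horizontal distance between driver_mouth and screw_head below 0.007 m and angle between screw_head's own z axis and vertical below 0.1 rad and angle between driver_mouth's own z axis and vertical below 0.12 rad and value of joint screw between 2.3 and 4 rad and linear speed of driver below 0.02 m/s); the robot touches nothing.
It fails at once if the screw is turned (past 0.35 rad) while it leans more than 0.10 rad (value of joint screw above 0.35 rad and angle between screw_head's own z axis and vertical above 0.1 rad).
It fails at once if something else on the bench is shifted by more than 20 mm (distance of any of mug_mid, jar_mid, plaster_mid, bowl_mid, strip_mid, scraper_mid, puck_mid from where it was at the start of the episode above 0.02 m).
It also fails if it takes over 64 s, if anything falls off the work surface, if the arm or the gripper's body presses on something with over 40 N, if the wrist force passes 120 N, or if a joint passes its speed limit or range.

## Working session

There is one attempt and no reset: what is moved stays moved. The work goes in short steps, Python scripts to look and compute and a tool call to move; the robot and the scene stay as the last step left them, time stands still between calls to the robot, and variables do not carry over. Pictures are saved under pics/ and viewed, at most 12 in all, crops included, and the job is handed in when it is done.

Besides the shell and the picture viewer there is one more tool, called after "Call:" by a JSON object that holds its "api" and its "payload". move_arm: Moves the arm, as the interface text tells. Its arguments: {"type":"object","properties":{"series":{"type":"string"},"jaw":{"type":"number"},"newtons":{"type":"number"}},"required":["series"]}

```bash
ls; mkdir -p pics; cat > h.py <<'E'
import numpy as np, cv2, sys
from scipy.spatial.transform import Rotation as R
from rig import robot
def save(c,n,crop=None,s=1):
    im=c["img"][:,:,::-1]
    if crop: x0,y0,x1,y1=crop; im=im[y0:y1,x0:x1]
    if s!=1: im=cv2.resize(im,None,fx=s,fy=s,interpolation=cv2.INTER_CUBIC)
    cv2.imwrite("pics/"+n+".png",im)
def proj(c,P):
    W=np.array(c["world_to_cam"]); 
    return cv2.projectPoints(np.array(P,float).reshape(-1,1,3),cv2.Rodrigues(W[:3,:3])[0],W[:3,3],np.array(c["mtx"]),np.array(c["distortion"],float))[0].reshape(-1,2)
def ray(c,uv):
    W=np.array(c["world_to_cam"]); p=cv2.undistortPoints(np.array([[uv]],float),np.array(c["mtx"]),np.array(c["distortion"],float))[0,0]
    d=W[:3,:3].T@np.array([p[0],p[1],1]); o=-W[:3,:3].T@W[:3,3]; return o,d/np.linalg.norm(d)
def atz(c,uv,z):
    o,d=ray(c,uv); return o+d*(z-o[2])/d[2]
def tri(obs):
    A=np.zeros((3,3));b=np.zeros(3)
    for c,uv in obs:
        o,d=ray(c,uv); M=np.eye(3)-np.outer(d,d); A+=M;b+=M@o
    return np.linalg.solve(A,b)
E
python3 - <<'E'
from h import *
np.set_printoptions(precision=4,suppress=True)
o=robot.get_obs();print(o["time"],o["position"],o["tool_rot"],o["grip_width"])
for n in("scene","top"):
    c=robot.camera(n); save(c,n+"0",s=1.25)
    for t in ["driver_grip","driver_mouth","holster","pilot","foot","screw_head","foot_b","mug_mid","jar_mid"]:
        r=robot.tip_of(c,t); print(n,t,[(np.round(x["xyz"],4),round(x["p"],2)) for x in r[:3]])
    W=np.array(c["world_to_cam"]); print(-W[:3,:3].T@W[:3,3])
E
```

```text
pics
0.0 [0.2132 0.5868 0.2436] [ 0.1735  0.9848 -0.001  -0.0004] 0.08682228758124642
scene driver_grip [(array([0.5286, 0.0615, 0.106 ]), 0.61)]
scene driver_mouth [(array([ 0.4958, -0.186 ,  0.0698]), 0.15)]
scene holster [(array([0.5625, 0.0428, 0.003 ]), 0.73)]
scene pilot [(array([ 0.4982, -0.1895,  0.0314]), 0.79)]
scene foot [(array([ 0.5421, -0.2204, -0.0014]), 0.77), (array([ 0.5542,  0.2504, -0.0002]), 0.75)]
scene screw_head [(array([0.5661, 0.0379, 0.0006]), 0.7), (array([ 0.4962, -0.1872,  0.0699]), 0.62), (array([0.3641, 0.2739, 0.0076]), 0.18)]
scene foot_b [(array([ 0.5421, -0.2204, -0.0014]), 0.77), (array([ 0.5542,  0.2504, -0.0002]), 0.75)]
scene mug_mid [(array([0.3894, 0.0912, 0.0412]), 0.83)]
scene jar_mid [(array([ 0.6722, -0.0613,  0.0902]), 0.81)]
[0.9183 0.3804 0.6847]
top driver_grip [(array([0.5319, 0.0644, 0.1065]), 0.89), (array([ 0.5546,  0.248 , -0.0039]), 0.61)]
top driver_mouth [(array([0.5642, 0.0406, 0.0192]), 0.62)]
top holster [(array([0.5615, 0.0382, 0.0001]), 0.97)]
top pilot [(array([ 0.4977, -0.1909,  0.0378]), 0.89), (array([ 0.5395, -0.2212, -0.0016]), 0.42), (array([0.5612, 0.0402, 0.0179]), 0.34)]
top foot [(array([0.554 , 0.2474, 0.0003]), 0.82), (array([ 0.5415, -0.222 , -0.0009]), 0.75)]
top screw_head [(array([ 0.5556,  0.2482, -0.0009]), 0.69), (array([ 0.4969, -0.184 ,  0.0739]), 0.55)]
top foot_b [(array([0.554 , 0.2474, 0.0003]), 0.82), (array([ 0.5415, -0.222 , -0.0009]), 0.75)]
top mug_mid [(array([0.3909, 0.0947, 0.0442]), 0.92)]
top jar_mid [(array([ 0.566 ,  0.0374, -0.0003]), 0.67), (array([ 0.6749, -0.0633,  0.0941]), 0.66)]
[ 0.4656 -0.0313  1.0785]
```

View pics/scene0.png

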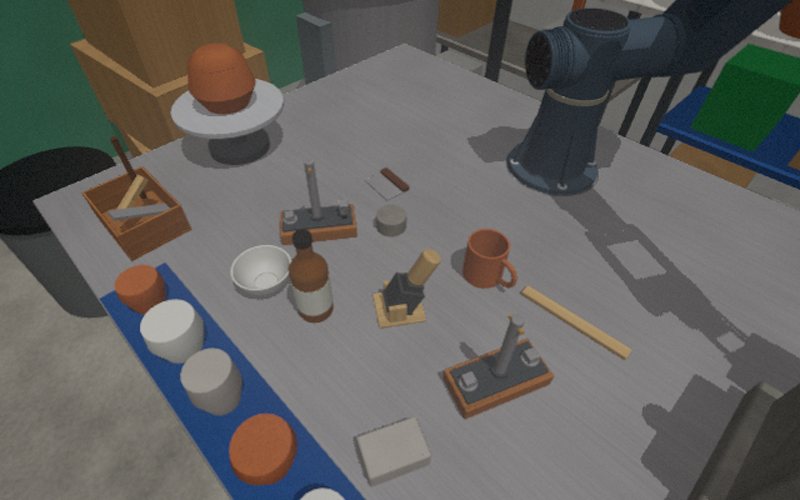

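View pics/top0.png

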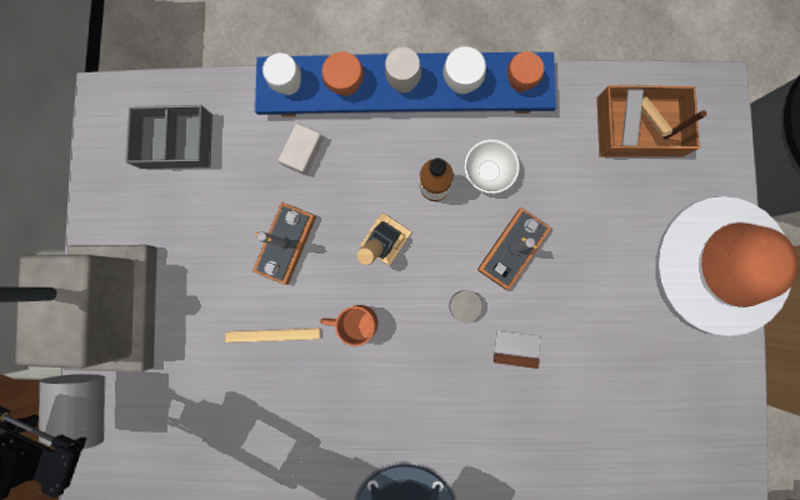

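Scene: driver in its holster around (425,265) in scene0 and (375,245) in top0. Leaning screw at about (500,268) in top0. I'll approach along the driver axis.

```bash
cat >> h.py <<'E'
np.set_printoptions(precision=4,suppress=True)
def tool(yaw_y,lean,lean_dir):
    """tool rot with z = -axis leaning 'lean' towards lean_dir(deg), y as near yaw_y(deg) as possible"""
    l=np.radians(lean_dir); a=np.array([np.sin(lean)*np.cos(l),np.sin(lean)*np.sin(l),np.cos(lean)])
    y=np.array([np.cos(np.radians(yaw_y)),np.sin(np.radians(yaw_y)),0]); y-=a*(a@y); y/=np.linalg.norm(y)
    return R.from_matrix(np.c_[np.cross(y,-a),y,-a])
def rel(p,rot,p0=None,r0=None):
    o=robot.get_obs(); r0=R.from_quat(o["tool_rot"]) if r0 is None else r0; p0=np.array(o["position"]) if p0 is None else p0
    return np.round(np.r_[r0.inv().apply(p-p0)*1000,np.degrees((r0.inv()*rot).as_rotvec())],1)
E
python3 - <<'E'
from h import *
g=np.array([.530,.063,.106]); T=tool(56.5,.44,146.5); a=-T.as_matrix()[:,2]; print(a)
print(rel(g+a*.125,T)); 
m=np.array([.38,.30,.30]); print(rel(m,tool(60,.25,146.5)))
E
```

```text
[-0.3552  0.2351  0.9048]
[-424.8 -372.2   25.5    3.   -25.1   13.3]
[-254.6 -213.2  -55.4    2.1  -14.2   10.1]
```

Call:
{"api": "move_arm", "payload": {"series": "-32 -27 -7 0 -2 1; -64 -53 -14 0 -4 2; -95 -80 -21 1 -6 4; -127 -107 -28 1 -8 5; -159 -133 -35 1 -9 6; -191 -160 -42 2 -11 8; -223 -187 -49 2 -13 9; -255 -213 -55 2 -14 10", "jaw": 1}}

```text
time: 1.67
position: [0.3789, 0.3015, 0.2996]
tool_rot: [0.257, 0.958, -0.038, 0.118]
ft_force: [1.3, -0.8, -0.4]
grip_width: 0.0869
grip_force: 0.0
```

```bash
python3 - <<'E'
from h import *
g=np.array([.530,.063,.106]); T=tool(56.5,.44,146.5); a=-T.as_matrix()[:,2]
o=robot.get_obs(); print(o["position"],o["q"]); print(rel(g+a*.125,T)); 
E
```

```text
[0.3789 0.3015 0.2996] [ 0.5739  0.2525  1.7553 -0.2619  1.046  -0.351 ]
[-171.1 -126.3  128.     0.4  -11.     3.4]
```

Call:
{"api": "move_arm", "payload": {"series": "-25 -18 8 0 -2 1; -50 -36 20 0 -3 1; -75 -54 36 0 -5 2; -100 -72 54 0 -6 2; -125 -90 74 0 -8 3; -148 -107 95 0 -10 3; -171 -126 128 0 -11 3; -171 -126 128 0 -11 3"}}

```text
time: 2.33
position: [0.4849, 0.0902, 0.2152]
tool_rot: [0.279, 0.936, -0.062, 0.207]
ft_force: [-0.1, 1.0, -0.0]
grip_width: 0.0872
grip_force: 0.0
```

```bash
python3 - <<'E'
from h import *
o=robot.get_obs(); print(o["position"],o["q"])
c=robot.camera("wrist"); save(c,"w1",s=1.25)
for t in ["driver_grip","driver_mouth","holster"]:
    print(t,[(np.round(x["xyz"],4),round(x["p"],2)) for x in robot.tip_of(c,t)[:2]])
g=np.array([.530,.063,.106]); T=tool(56.5,.44,146.5); a=-T.as_matrix()[:,2]
print(rel(g+a*.125,T),rel(g,T)); print(proj(c,[g+a*d for d in(.03,0,-.03)])*1.25)
W=np.array(c["world_to_cam"]);print(-W[:3,:3].T@W[:3,3])
E
```

```text
[0.4849 0.0902 0.2152] [ 0.1138  0.3459  1.9974 -0.5666  0.5261 -0.4215]
driver_grip [(array([0.5314, 0.0628, 0.1041]), 0.79)]
driver_mouth []
holster [(array([0.5599, 0.0404, 0.0006]), 0.7)]
[-1.3 -1.9  0.3  0.5 -0.1  0.4] [ -1.5  -3.  125.3   0.5  -0.1   0.4]
[[399.7242 271.9811]
 [399.3009 258.3522]
 [398.9573 247.3004]]
[0.3733 0.1631 0.308 ]
```

View pics/w1.png

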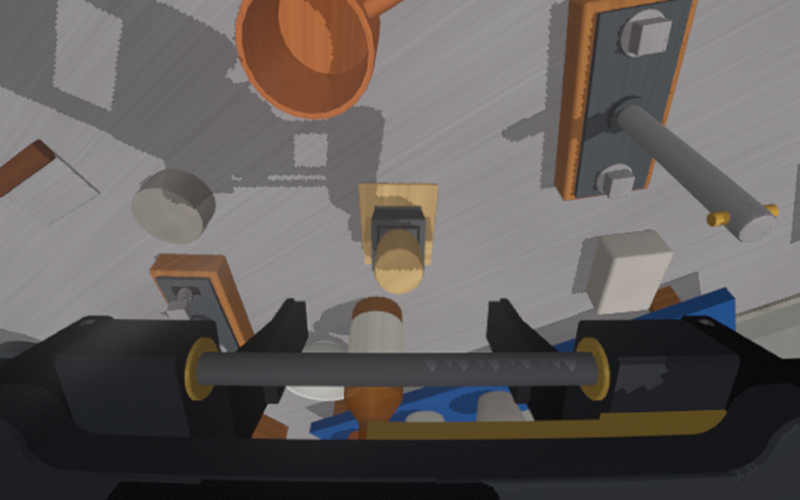

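The wrist view shows the handle end at (399,275), as projected (400,272), so the driver estimate holds. Advancing along the axis.

Call:
{"api": "move_arm", "payload": {"series": "-1 -2 25 0 0 0; -1 -2 50 0 0 0; -1 -2 72 0 0 0; -1 -2 90 0 0 0; -1 -2 105 0 0 0; -1 -2 115 0 0 0; -1 -2 120 0 0 0; -1 -2 120 0 0 0"}}

```text
time: 3.2
position: [0.5287, 0.066, 0.1102]
tool_rot: [0.276, 0.936, -0.059, 0.21]
ft_force: [-0.7, 0.7, 0.1]
grip_width: 0.0873
grip_force: 0.0
```

Call:
{"api": "move_arm", "payload": {"series": "0 0 0 0 0 0; 0 0 0 0 0 0; 0 0 0 0 0 0; 0 0 0 0 0 0; 0 0 0 0 0 0; 0 0 0 0 0 0; 0 0 0 0 0 0; 0 0 0 0 0 0", "jaw": 0.3, "newtons": 40}}

```text
time: 3.87
position: [0.528, 0.0646, 0.1101]
tool_rot: [0.277, 0.936, -0.06, 0.209]
ft_force: [0.0, -0.3, -0.5]
grip_width: 0.0418
grip_force: 0.0
```

Call:
{"api": "move_arm", "payload": {"series": "0 0 0 0 0 0; 0 0 0 0 0 0; 0 0 0 0 0 0; 0 0 0 0 0 0; 0 0 0 0 0 0; 0 0 0 0 0 0", "jaw": 0, "newtons": 45}}

```text
time: 4.37
position: [0.5277, 0.0644, 0.11]
tool_rot: [0.277, 0.936, -0.06, 0.209]
ft_force: [-0.8, -1.4, 0.9]
grip_width: 0.0334
grip_force: 45.0
```

Call:
{"api": "move_arm", "payload": {"series": "0 0 -6 0 0 0; 0 0 -15 0 0 0; 0 0 -25 0 0 0; 0 0 -35 0 0 0; 0 0 -45 0 0 0; 0 0 -55 0 0 0; 0 0 -65 0 0 0; 0 0 -75 0 0 0"}}

```text
time: 5.03
position: [0.5003, 0.082, 0.1776]
tool_rot: [0.277, 0.936, -0.06, 0.208]
ft_force: [-1.0, -0.2, -2.4]
grip_width: 0.0333
grip_force: 45.0
```

```bash
python3 - <<'E'
from h import *
o=robot.get_obs(); print(o["position"],o["q"],o["ft_force"])
S=[robot.camera("scene"),robot.camera("top")]
for c in S:
  for t in ["driver_grip","driver_mouth","screw_head","pilot"]:
    print(t,[(np.round(x["xyz"],4),round(x["p"],2)) for x in robot.tip_of(c,t)[:3]])
save(S[0],"s2",(260,100,460,250),4); save(S[1],"t2",(300,120,460,240),5)
r=R.from_quat(o["tool_rot"]); print(np.array(o["position"])+r.apply([0,0,-.098+0]),r.as_matrix())
E
```

```text
[0.5003 0.082  0.1776] [ 0.0874  0.4326  2.0121 -0.6711  0.4267 -0.3283] [-0.9556 -0.152  -2.4285]
driver_grip [(array([0.5033, 0.082 , 0.1693]), 0.61)]
driver_mouth [(array([0.5365, 0.0581, 0.0858]), 0.65), (array([ 0.4948, -0.1907,  0.0321]), 0.3), (array([0.3614, 0.2757, 0.0036]), 0.29)]
screw_head [(array([ 0.4969, -0.1883,  0.068 ]), 0.58)]
pilot [(array([ 0.497 , -0.1893,  0.0311]), 0.91)]
driver_grip [(array([0.5053, 0.0825, 0.1713]), 0.81)]
driver_mouth [(array([0.5324, 0.0587, 0.0901]), 0.91)]
screw_head [(array([ 0.4974, -0.1832,  0.0715]), 0.52)]
pilot [(array([ 0.4979, -0.1921,  0.0382]), 0.69)]
[0.4653 0.1043 0.2664] [[-0.7594  0.544   0.3569]
 [ 0.4944  0.8391 -0.2271]
 [-0.423   0.004  -0.9061]]
```

View pics/s2.png

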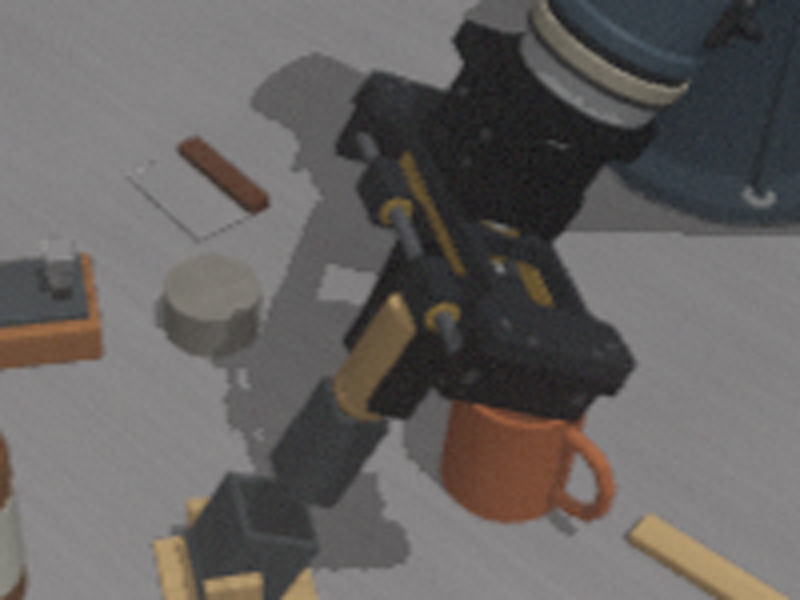

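Driver held and nearly clear of the pocket. Continue out along the axis and over to the screw.

```bash
python3 - <<'E'
from h import *
T=tool(55.4,0,0); p=np.array([.4977,-.1908,.235]); 
o=robot.get_obs(); r0=R.from_quat(o["tool_rot"]); p0=np.array(o["position"])
p1=p0+r0.apply([0,0,-.04]); print(rel(p,T,p1,r0)); print(rel(np.array([.49,0,.26]),T,p1,r0))
E
```

```text
[-156.6 -230.1   48.6    0.6   25.1    1.6]
[-67.  -74.1 -20.2   0.6  25.1   1.6]
```

Call:
{"api": "move_arm", "payload": {"series": "0 0 -20 0 0 0; 0 0 -40 0 0 0"}}

```text
time: 5.7
position: [0.486, 0.0905, 0.213]
tool_rot: [0.278, 0.936, -0.06, 0.207]
ft_force: [0.5, -0.6, -3.2]
grip_width: 0.0332
grip_force: 45.0
```

Call:
{"api": "move_arm", "payload": {"series": "-11 -12 -3 0 4 0; -22 -25 -7 0 8 1; -34 -37 -10 0 12 1; -45 -49 -13 0 17 1; -56 -62 -17 0 21 1; -67 -74 -20 1 25 2; -67 -74 -20 1 25 2"}}

```text
time: 6.28
position: [0.4944, -0.0042, 0.262]
tool_rot: [0.304, 0.953, -0.003, 0.003]
ft_force: [2.2, 0.4, -2.0]
grip_width: 0.0333
grip_force: 45.0
```

```bash
python3 - <<'E'
from h import *
print(robot.get_obs()["q"],rel(np.array([.4977,-.1908,.235]),tool(55.4,0,0)))
E
```

```text
[-0.2307  0.3274  1.735  -0.0081  1.073  -1.1807] [-110.4 -150.2   28.6   -0.2    0.5   -0.8]
```

Call:
{"api": "move_arm", "payload": {"series": "-15 -20 2 0 0 0; -32 -43 5 0 0 0; -50 -68 10 0 0 0; -68 -93 15 0 0 0; -85 -116 20 0 0 0; -99 -135 25 0 0 -1; -110 -150 28 0 0 -1; -110 -150 28 0 0 -1"}}

```text
time: 6.95
position: [0.494, -0.1892, 0.2321]
tool_rot: [0.295, 0.956, -0.004, 0.001]
ft_force: [0.8, -0.2, -2.8]
grip_width: 0.0336
grip_force: 45.0
```

```bash
python3 - <<'E'
from h import *
o=robot.get_obs(); print(o["position"],o["q"],R.from_quat(o["tool_rot"]).as_matrix())
c=robot.camera("wrist"); s=robot.camera("scene"); t=robot.camera("top")
for n,k in (("w",c),("s",s),("t",t)):
  for th in ["driver_grip","driver_mouth","screw_head","pilot","foot"]:
    print(n,th,[(np.round(x["xyz"],4),round(x["p"],2)) for x in robot.tip_of(k,th)[:2]])
save(c,"w3",s=1.25); save(s,"s3",(200,110,320,200),6)
print(proj(c,[[.4977,-.1908,.036],[.4977,-.1908,.072]])*1.25,(proj(s,[[.4977,-.1908,.036],[.4977,-.1908,.072],[.5418,-.2212,.175]])-[200,110])*6)
W=np.array(c["world_to_cam"]);print(-W[:3,:3].T@W[:3,3])
E
```

```text
[ 0.494  -0.1892  0.2321] [-0.5734  0.4145  1.6876 -0.0082  1.0363 -1.5421] [[-0.8265  0.5629 -0.0011]
 [ 0.5629  0.8265 -0.0077]
 [-0.0034 -0.007  -1.    ]]
w driver_grip [(array([ 0.4994, -0.1871,  0.2266]), 0.85)]
w driver_mouth []
w screw_head [(array([ 0.4975, -0.1862,  0.0734]), 0.75)]
w pilot [(array([ 0.491 , -0.1883,  0.0315]), 0.61)]
w foot []
s driver_grip [(array([ 0.4953, -0.1846,  0.2253]), 0.8)]
s driver_mouth [(array([ 0.4928, -0.1882,  0.1317]), 0.58)]
s screw_head [(array([ 0.4971, -0.1863,  0.0654]), 0.45)]
s pilot [(array([ 0.4947, -0.1873,  0.07  ]), 0.74), (array([ 0.4982, -0.1908,  0.0326]), 0.69)]
s foot [(array([0.5519, 0.2502, 0.0003]), 0.84), (array([ 0.5424, -0.2243, -0.0007]), 0.82)]
t driver_grip []
t driver_mouth []
t screw_head []
t pilot [(array([ 0.5002, -0.1902,  0.0358]), 0.72), (array([0.3654, 0.2721, 0.0012]), 0.56)]
t foot [(array([0.5519, 0.2488, 0.0009]), 0.56), (array([ 0.5418, -0.218 ,  0.0032]), 0.54)]
[[398.9002 235.3553]
 [398.875  246.0526]] [[444.578  367.4031]
 [438.2847 304.2645]
 [278.6157 115.9117]]
[ 0.4264 -0.1422  0.3724]
```

View pics/w3.png

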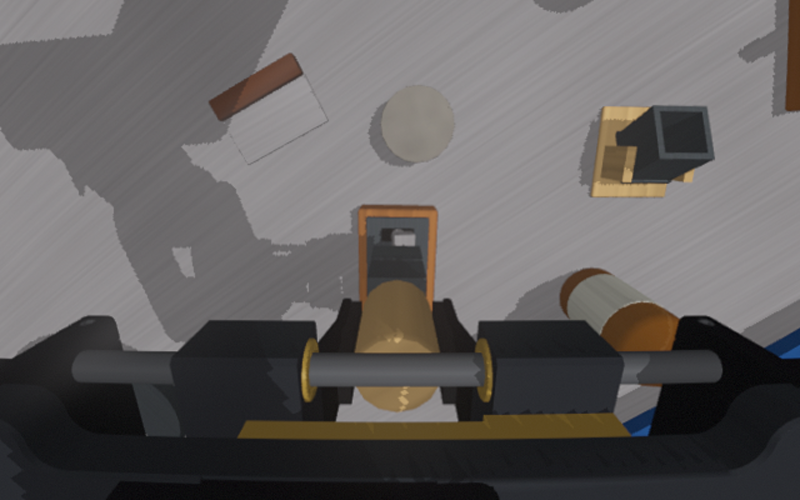

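View pics/s3.png

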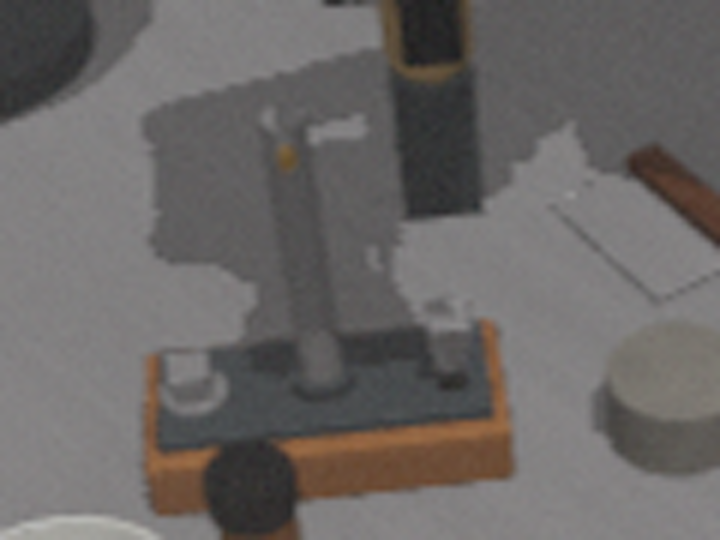

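The wrist view shows the foot aligned with the image (edges at columns 358 and 438) and the head at about (404,239), leaning slightly to the right (+foot x). I'll zoom in on it.

```bash
python3 - <<'E'
from h import *
c=robot.camera("wrist"); s=robot.camera("scene"); save(c,"w4",(275,155,365,222),8)
o=robot.get_obs(); print(o["position"],R.from_quat(o["tool_rot"]).as_matrix()[:,1:])
ux=np.array([.563,.8265,0]); uy=np.array([-.8265,.563,0]); P=np.array([.4977,-.1908,.036])
for L in (0,.13,.18,.22):
    a=np.sin(L)*ux+np.array([0,0,np.cos(L)]); H=P+.036*a; x2=np.cos(L)*ux-np.array([0,0,np.sin(L)])
    print(L,((proj(c,[H+.009*(i*x2+j*uy) for i,j in((-1,-1),(1,-1),(1,1),(-1,1))])-[275,155])*8).round().tolist())
    print('  s',((proj(s,[P,H])-[200,110])*6).round().tolist())
print(((proj(c,[P+[0,0,-.0]+.0375*ux+.0225*uy,P-.0375*ux+.0225*uy])-[275,155])*8).round())
E
```

```text
[ 0.4939 -0.186   0.2333] [[ 0.5608 -0.0012]
 [ 0.828  -0.0053]
 [-0.005  -1.    ]]
0 [[262.0, 413.0], [398.0, 414.0], [399.0, 282.0], [261.0, 282.0]]
  s [[445.0, 367.0], [438.0, 304.0]]
0.13 [[298.0, 415.0], [432.0, 410.0], [434.0, 279.0], [297.0, 283.0]]
  s [[445.0, 367.0], [439.0, 312.0]]
0.18 [[312.0, 416.0], [445.0, 409.0], [447.0, 278.0], [312.0, 284.0]]
  s [[445.0, 367.0], [440.0, 315.0]]
0.22 [[323.0, 416.0], [454.0, 407.0], [457.0, 277.0], [323.0, 284.0]]
  s [[445.0, 367.0], [440.0, 318.0]]
[[594. 128.]
 [ 71. 126.]]
```

View pics/w4.png

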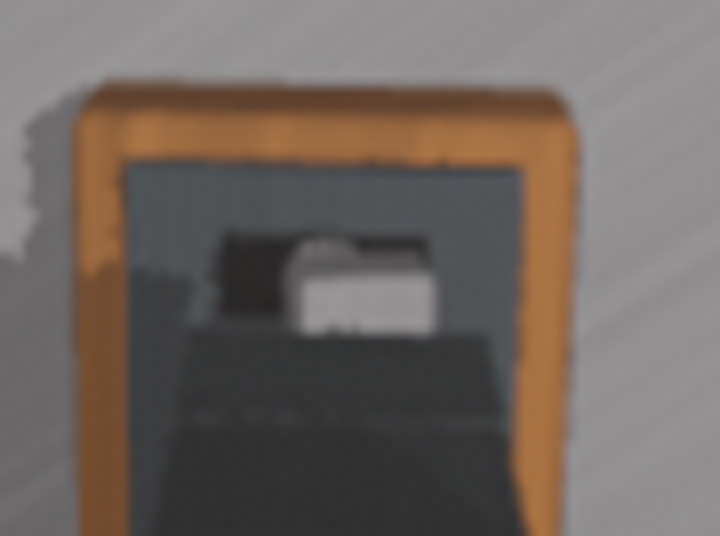

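```bash
python3 - <<'E'
from h import *
c=robot.camera("wrist"); o=robot.get_obs(); r=R.from_quat(o["tool_rot"]); p=np.array(o["position"])
print(p)
pt=lambda x,y,z:p+r.apply([x,y,z])
for L in(.097,.1,.103):
  print(L,((proj(c,[pt(.0155,-.0155,L),pt(.0155,.0155,L)])-[275,155])*8).round(1).tolist())
ux=np.array([.563,.8265,0]); uy=np.array([-.8265,.563,0]);P=np.array([.4977,-.1908,.036])
print(((proj(c,[P,P+.015*ux,P+.0055*uy])-[275,155])*8).round(1).tolist())
# head top far edge (uy side) observed cols 300..436,row 272, on plane z~.0712
for uv in((300,272),(436,272)):
  q=atz(c,(uv[0]/8+275,uv[1]/8+155),.0715); t=r.inv().apply(q-p); print(q,'tool',t*1000)
for uv in((125,165),(525,165),(217,237),(430,237)):
  q=atz(c,(uv[0]/8+275,uv[1]/8+155),.036); t=r.inv().apply(q-p); print(q,'tool',t*1000)
for uv in((187,335),(490,335)):
  q=atz(c,(uv[0]/8+275,uv[1]/8+155),p[2]-.1); t=r.inv().apply(q-p); print('mouth edge',q,'tool',t*1000)
E
```

```text
[ 0.4938 -0.186   0.2333]
0.097 [[188.4, 325.3], [488.5, 325.4]]
0.1 [[190.1, 317.6], [486.8, 317.6]]
0.103 [[191.7, 310.0], [485.1, 310.1]]
[[332.2, 279.1], [434.9, 279.5], [332.2, 242.5]]
[ 0.487  -0.1883  0.0715] tool [  4.6076  -4.9708 161.8404]
[ 0.497  -0.1736  0.0715] tool [  4.6362  12.782  161.7503]
[ 0.467 -0.206  0.036] tool [ 11.396  -30.6731 197.4584]
[ 0.4992 -0.1583  0.036 ] tool [ 11.4698  26.9143 197.1661]
[ 0.4831 -0.2011  0.036 ] tool [  0.7598 -17.5697 197.4121]
[ 0.5004 -0.1755  0.036 ] tool [  0.8045  13.3683 197.2551]
mouth edge [ 0.4736 -0.192   0.1333] tool [ 13.5908 -15.8589 100.0561]
mouth edge [ 0.4913 -0.1657  0.1333] tool [13.6443 15.8675 99.895 ]
```

Call:
{"api": "move_arm", "payload": {"series": "-1 5 9 2 0 0; -2 10 18 4 0 0; -3 15 30 6 0 0; -3 18 40 8 0 0; -3 21 50 9.4 0 0; -3.4 21.6 54 9.4 0 0; -3.4 21.6 54 9.4 0 0; -3.4 21.6 54 9.4 0 0"}}

```text
time: 8.67
position: [0.5088, -0.1704, 0.1793]
tool_rot: [0.292, 0.953, -0.081, -0.024]
ft_force: [0.5, 0.3, -2.9]
grip_width: 0.0333
grip_force: 45.0
```

```bash
python3 - <<'E'
from h import *
c=robot.camera("wrist"); s=robot.camera("scene"); 
A=cv2.resize(c["img"][150:225,275:365],None,fx=6,fy=6,interpolation=cv2.INTER_CUBIC); B=cv2.resize(s["img"][125:200,235:300],None,fx=6,fy=6,interpolation=cv2.INTER_CUBIC)
I=np.hstack([A[:,:400],B[:,:390]]); cv2.imwrite("pics/m5.png",I[:,:,::-1]); print(A.shape,B.shape)
o=robot.get_obs(); print(o["position"],o["ft_force"],R.from_quat(o["tool_rot"]).as_matrix())
E
```

```text
(450, 540, 3) (450, 390, 3)
[ 0.509  -0.1708  0.1799] [ 0.1056 -0.2075 -3.4482] [[-0.8276  0.5538 -0.0915]
 [ 0.5612  0.8156 -0.1407]
 [-0.0033 -0.1678 -0.9858]]
```

View pics/m5.png

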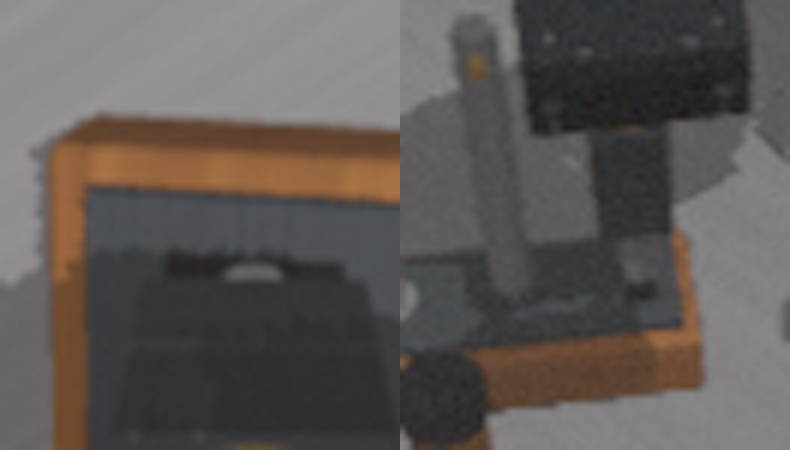

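The driver mouth is centred over the collar along the lean: column 252 against 254 in the left panel. In the scene panel the head is at 639 and the mouth at 634, so I add about 1 mm in +x and lower along the axis.

Call:
{"api": "move_arm", "payload": {"series": "1 0 4 0 0 0; 1 0 8 0 0 0; 1 0 11 0 0 0; 1 0 14 0 0 0; 1 0 16 0 0 0; 1 0 18 0 0 0; 1 0 20 0 0 0; 1 0 20 0 0 0"}}

```text
time: 9.43
position: [0.5058, -0.1724, 0.159]
tool_rot: [0.292, 0.953, -0.081, -0.024]
ft_force: [0.0, 0.2, -2.8]
grip_width: 0.0336
grip_force: 45.0
```

```bash
python3 - <<'E'
from h import *
o=robot.get_obs(); print(o["position"],o["ft_force"],o["moment"])
E
```

```text
[ 0.5058 -0.1724  0.159 ] [ 0.0371  0.1505 -2.7688] [ 0.1403 -0.0868  0.0453]
```

Call:
{"api": "move_arm", "payload": {"series": "0 0 1 0 0 0; 0 0 2 0 0 0; 0 0 3 0 0 0; 0 0 4 0 0 0; 0 0 5 0 0 0; 0 0 5 0 0 0"}}

```text
time: 9.93
position: [0.5059, -0.1732, 0.1557]
tool_rot: [0.292, 0.953, -0.081, -0.023]
ft_force: [-0.3, 2.5, 3.8]
grip_width: 0.0332
grip_force: 45.0
```

Call:
{"api": "move_arm", "payload": {"series": "0 -3 0 -1.4 0 0; 0 -6 0 -2.8 0 0; 0 -9 0.5 -4.2 0 0; 0 -12 0.7 -5.6 0 0; 0 -15 1 -7 0 0; 0 -18 1.4 -8.4 0 0; 0 -21 1.7 -9.6 0 0; 0 -21.8 1.7 -9.6 0 0"}}

```text
time: 10.6
position: [0.4935, -0.1914, 0.1575]
tool_rot: [0.294, 0.956, -0.0, 0.001]
ft_force: [0.2, 3.5, 4.2]
grip_width: 0.0333
grip_force: 45.0
```

```bash
python3 - <<'E'
from h import *
o=robot.get_obs(); print(o["position"],o["q"],o["ft_force"],R.from_quat(o["tool_rot"]).as_matrix())
c=robot.camera("wrist"); s=robot.camera("scene"); 
for k in(c,s):
  for th in ["driver_grip","driver_mouth","screw_head","pilot"]:
    print(th,[(np.round(x["xyz"],4),round(x["p"],2)) for x in robot.tip_of(k,th)[:2]])
A=cv2.resize(c["img"][150:225,275:365],None,fx=6,fy=6,interpolation=cv2.INTER_CUBIC); B=cv2.resize(s["img"][125:200,235:300],None,fx=6,fy=6,interpolation=cv2.INTER_CUBIC)
cv2.imwrite("pics/m6.png",np.hstack([A[:,:400],B[:,:390]])[:,:,::-1])
E
```

```text
[ 0.4935 -0.1914  0.1575] [-0.5815  0.5246  1.7575  0.0004  0.8565 -1.555 ] [0.2381 3.5298 4.1629] [[-0.8268  0.5626  0.0026]
 [ 0.5626  0.8268 -0.0014]
 [-0.003   0.0004 -1.    ]]
driver_grip [(array([ 0.4978, -0.1891,  0.1506]), 0.7)]
driver_mouth [(array([ 0.4924, -0.1913,  0.0561]), 0.96), (array([ 0.4239, -0.1269,  0.0165]), 0.19)]
screw_head []
pilot [(array([ 0.4923, -0.1906,  0.0345]), 0.9)]
driver_grip [(array([ 0.4906, -0.1922,  0.1522]), 0.52)]
driver_mouth [(array([ 0.4936, -0.188 ,  0.0547]), 0.81), (array([ 0.705 , -0.1735,  0.0217]), 0.39)]
screw_head []
pilot [(array([ 0.4956, -0.1934,  0.0312]), 0.65)]
```

View pics/m6.png

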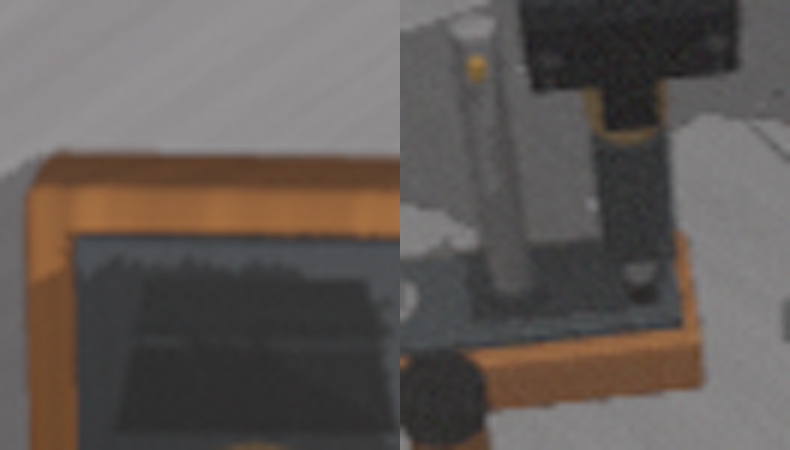

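```bash
python3 - <<'E'
from h import *
c=robot.camera("wrist"); o=robot.get_obs(); r=R.from_quat(o["tool_rot"]); p=np.array(o["position"])
g=cv2.cvtColor(c["img"],cv2.COLOR_RGB2HSV)[190,270:370]; print(c["img"][190:194,270:370].mean(0).astype(int)[:,0]-c["img"][190:194,270:370].mean(0).astype(int)[:,2])
for uv in((75/6+275,190),):
  print(r.inv().apply(atz(c,uv,.036)-p)*1000)
for u in (350,351,352,353,354,355,356): print(u,(r.inv().apply(atz(c,(u,190),.036)-p)*1000)[1].round(1),end=' ')
E
```

```text
[ 1  1  1  2  1  1  1  1 13 62 82 89 88 86 84 72 48  7 -7 -7 -5 -6 -6 -6
 -6 -6 -5 -5 -4 -5 -5 -5 -5 -4 -5 -5 -5 -5 -5 -5 -6 -4 -5 -5 -6 -6 -5 -5
 -5 -5 -5 -5 -5 -5 -4 -5 -4 -5 -4 -4 -5 -5 -6 -5 -3 -4 -5 -5 -5 -6 -6 -5
 -5 -4 -3 -4 -4 -4 -4  0 42 90 96 97 97 97 96 88 49  6  1  2  2  1  1  1
  1  2  2  2]
[ 14.0034 -27.0088 121.442 ]
350 29.6 351 30.5 352 31.4 353 32.3 354 33.2 355 34.1 356 35.1
```

Call:
{"api": "move_arm", "payload": {"series": "0 0.8 0 0 0 0; 0 0.8 0 0 0 0; 0 0.8 0 0 0 0; 0 0.8 0 0 0 0; 0 0.8 0 0 0 0"}}

```text
time: 11.57
position: [0.4941, -0.1907, 0.1574]
tool_rot: [0.293, 0.956, -0.002, 0.001]
ft_force: [-1.4, 1.0, 6.8]
grip_width: 0.0329
grip_force: 45.0
```

Call:
{"api": "move_arm", "payload": {"series": "0 0 0 0 0 5; 0 0 0 0 0 10; 0 0 0.2 0 0 15; 0 0 0.3 0 0 20; 0 0 0.4 0 0 25; 0 0 0.5 0 0 30; 0 0 0.5 0 0 35; 0 0 0.6 0 0 40"}}

```text
time: 12.23
position: [0.495, -0.1906, 0.157]
tool_rot: [0.604, 0.797, -0.001, 0.002]
ft_force: [0.3, 2.2, 6.3]
grip_width: 0.0334
grip_force: 45.0
```

```bash
python3 - <<'E'
from h import *
o=robot.get_obs(); print(o["position"],o["ft_force"],o["moment"],R.from_quat(o["tool_rot"]).as_matrix())
c=robot.camera("scene"); 
for th in ["driver_grip","driver_mouth"]:
    print(th,[(np.round(x["xyz"],4),round(x["p"],2)) for x in robot.tip_of(c,th)[:1]])
E
```

```text
[ 0.495  -0.1906  0.157 ] [0.2867 2.2347 6.2952] [ 0.4812 -0.1524  0.1353] [[-0.271   0.9626  0.0029]
 [ 0.9626  0.271  -0.0043]
 [-0.005   0.0017 -1.    ]]
driver_grip [(array([ 0.4932, -0.1911,  0.1514]), 0.55)]
driver_mouth [(array([ 0.4956, -0.1919,  0.0576]), 0.96)]
```

Call:
{"api": "move_arm", "payload": {"series": "0 0 0.1 0 0 7; 0 0 0.2 0 0 14; 0 0 0.3 0 0 21; 0 0 0.4 0 0 28; 0 0 0.6 0 0 35; 0 0 0.7 0 0 42; 0 0 0.9 0 0 49; 0 0 1 0 0 56"}}

```text
time: 13.05
position: [0.4953, -0.1909, 0.156]
tool_rot: [0.908, 0.42, 0.001, 0.003]
ft_force: [1.0, 2.1, 5.2]
grip_width: 0.0332
grip_force: 45.0
```

Call:
{"api": "move_arm", "payload": {"series": "0 0 0.1 0 0 7; 0 0 0.2 0 0 14; 0 0 0.3 0 0 21; 0 0 0.4 0 0 28; 0 0 0.6 0 0 35; 0 0 0.7 0 0 42; 0 0 0.9 0 0 49; 0 0 1 0 0 56"}}

```text
time: 13.72
position: [0.4953, -0.1913, 0.1551]
tool_rot: [0.998, -0.055, 0.002, 0.003]
ft_force: [-1.0, 0.5, 5.7]
grip_width: 0.0333
grip_force: 45.0
```

```bash
python3 - <<'E'
from h import *
o=robot.get_obs(); print(o["position"],o["q"],o["ft_force"],o["moment"],R.from_quat(o["tool_rot"]).as_matrix())
c=robot.camera("scene"); 
for th in ["driver_grip","driver_mouth"]:
    print(th,[(np.round(x["xyz"],4),round(x["p"],2)) for x in robot.tip_of(c,th)[:1]])
E
```

```text
[ 0.4953 -0.1913  0.1551] [-0.5776  0.5295  1.7571 -0.0039  0.8489  1.1066] [-1.0416  0.4726  5.7103] [0.1578 0.0571 0.1683] [[ 0.9939 -0.1106  0.0035]
 [-0.1106 -0.9938 -0.0058]
 [ 0.0042  0.0054 -1.    ]]
driver_grip [(array([ 0.4941, -0.1912,  0.1468]), 0.75)]
driver_mouth [(array([ 0.4934, -0.1898,  0.053 ]), 0.95)]
```

Call:
{"api": "move_arm", "payload": {"series": "0 0 0.1 0 0 7; 0 0 0.2 0 0 14; 0 0 0.3 0 0 21; 0 0 0.4 0 0 28; 0 0 0.4 0 0 28; 0 0 0.4 0 0 28"}}

```text
time: 14.37
position: [0.4952, -0.1915, 0.1546]
tool_rot: [0.956, -0.293, 0.002, 0.002]
ft_force: [0.4, 0.2, 5.3]
grip_width: 0.0333
grip_force: 45.0
```

```bash
python3 - <<'E'
from h import *
c=robot.camera("wrist"); o=robot.get_obs(); r=R.from_quat(o["tool_rot"]); p=np.array(o["position"])
print(p,o["ft_force"],o["moment"],r.as_matrix())
s=robot.camera("scene"); t=robot.camera("top")
for k in(c,s,t):
  for th in ["driver_grip","driver_mouth"]:
    print(th,[(np.round(x["xyz"],4),round(x["p"],2)) for x in robot.tip_of(k,th)[:1]])
A=cv2.resize(c["img"][150:225,275:365],None,fx=6,fy=6,interpolation=cv2.INTER_CUBIC); B=cv2.resize(s["img"][115:200,235:300],None,fx=6,fy=6,interpolation=cv2.INTER_CUBIC)
cv2.imwrite("pics/m7.png",np.hstack([A[:,:400],B[:450,:390]])[:,:,::-1])
E
```

```text
[ 0.4952 -0.1915  0.1546] [-0.3389 -0.3025  5.0989] [ 0.0571  0.197  -0.0544] [[ 0.8287 -0.5597  0.0032]
 [-0.5596 -0.8287 -0.006 ]
 [ 0.006   0.0031 -1.    ]]
driver_grip [(array([ 0.4973, -0.1886,  0.146 ]), 0.89)]
driver_mouth [(array([ 0.4929, -0.1921,  0.0553]), 0.58)]
driver_grip [(array([ 0.4937, -0.1903,  0.1476]), 0.62)]
driver_mouth [(array([ 0.4972, -0.1925,  0.0525]), 0.72)]
driver_grip [(array([ 0.4267, -0.1219,  0.0202]), 0.63)]
driver_mouth []
```

View pics/m7.png

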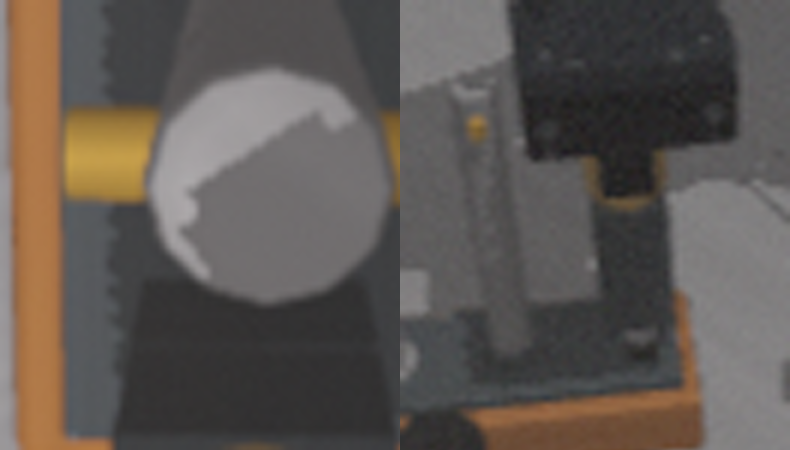

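Driver is seated and upright, with the collar just below its mouth at (640,340). Releasing gently.

Call:
{"api": "move_arm", "payload": {"series": "0 0 -0.5 0 0 0; 0 0 -1 0 0 0; 0 0 -1 0 0 0", "newtons": 10}}

```text
time: 15.07
position: [0.4948, -0.1911, 0.1547]
tool_rot: [0.956, -0.293, 0.002, 0.002]
ft_force: [2.6, -0.2, 0.9]
grip_width: 0.0337
grip_force: 10.0
```

Call:
{"api": "move_arm", "payload": {"series": "0 0 0 0 0 0; 0 0 0 0 0 0; 0 0 0 0 0 0; 0 0 0 0 0 0; 0 0 0 0 0 0; 0 0 0 0 0 0; 0 0 0 0 0 0; 0 0 0 0 0 0", "jaw": 0.65}}

```text
time: 15.73
position: [0.4938, -0.1905, 0.1546]
tool_rot: [0.956, -0.293, 0.001, 0.001]
ft_force: [-0.1, 0.8, 0.4]
grip_width: 0.0564
grip_force: 0.0
```

Call:
{"api": "move_arm", "payload": {"series": "0 0 -5 0 0 0; 0 0 -15 0 0 0; 0 0 -27 0 0 0; 0 0 -40 0 0 0; 0 0 -60 0 0 0; 0 0 -80 0 0 0; 0 0 -105 0 0 0; 0 0 -130 0 0 0"}}

```text
time: 16.4
position: [0.4934, -0.19, 0.2864]
tool_rot: [0.956, -0.293, 0.001, 0.001]
ft_force: [-0.3, -0.6, -0.7]
grip_width: 0.057
grip_force: 0.0
```

```bash
python3 - <<'E'
from h import *
c=robot.camera("wrist"); s=robot.camera("scene"); o=robot.get_obs(); print(o["position"],o["ft_force"])
for k in(c,s):
  for th in ["driver_grip","driver_mouth"]:
    print(th,[(np.round(x["xyz"],4),round(x["p"],2)) for x in robot.tip_of(k,th)[:1]])
A=cv2.resize(c["img"][100:300,220:420],(400,400)); B=cv2.resize(s["img"][115:195,230:310],(400,400),interpolation=cv2.INTER_CUBIC)
cv2.imwrite("pics/m8.png",np.hstack([A,B])[:,:,::-1])
E
```

```text
[ 0.4961 -0.1917  0.2899] [ 0.3504 -0.5433 -0.1997]
driver_grip [(array([ 0.4961, -0.1896,  0.1495]), 0.77)]
driver_mouth [(array([ 0.4944, -0.1892,  0.0529]), 0.64)]
driver_grip [(array([ 0.4948, -0.1909,  0.1512]), 0.63)]
driver_mouth [(array([ 0.4955, -0.1914,  0.0552]), 0.59)]
```

View pics/m8.png

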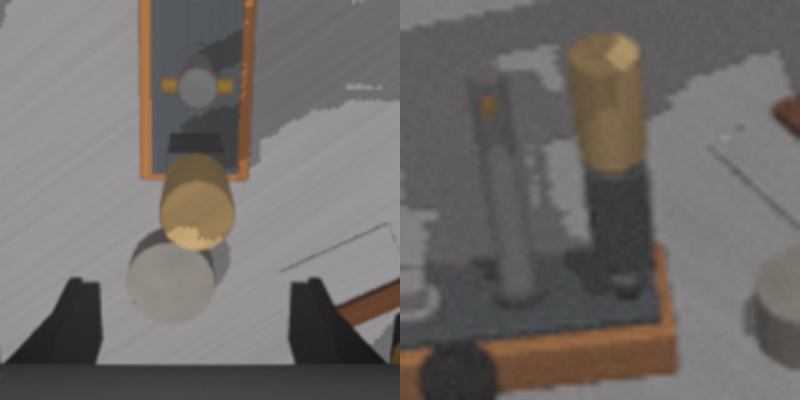

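The driver stands upright on the screw, parallel to the post, and the gripper is clear. Handing in.

```bash
python3 -c "
from rig import robot
print(robot.hand_in())"
```

```text
the job is handed in; nothing more can be done
None
```

Job handed in: the screw was brought upright and the tool turned 180° clockwise (roughly 3 rad of screw turn, allowing for socket slack), and in the last pictures the driver stands upright on the head with the gripper clear; no verdict came back.

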